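Hook a tool bracket into the slotted upright and press it down until the catch locks

TASK

Pick up the cast bracket, hook its two hooks into the two slots of the slotted upright so that its back lies flush on the slotted face, then press it down until it is fully home and the spring catch has snapped out above its top bar. Feel for the slots and press without forcing: do not ram the bracket against the upright. Let go of it at the end, and leave the can, the screwdriver and the ring where they are.

Things in the scene. Friction and masses are not known exactly. Their poses are not given: they have to be found in the camera images.
- bracket: Cast aluminium tool bracket, 0.35 kg (0.28 to 0.46), 127 high, standing on its shelf plate (110 long, 64 wide, 4 thick, 14 high lip at the front). Origin: under the plate, mid width, on the plane of the back face; x points out of the back (hooks side), y across, z up; all else but the hooks is at x -110 to 0. Back plate 40 wide, 4 thick, z 4 to 84.
- fin (a point): Middle of the top edge of the bracket's fin, where to grip it: a vertical web 10 thick (in y), x -100 to -4 and z 4 to 75 in the bracket's frame. This point is at x -60, z 75. Axes as the bracket's. Pushes at the hooks can turn the bracket in a weak or high grip.
- hooks (a point): Lower outer tip of the bracket's upper hook (bracket x 9.5, z 48). Two hooks on the centre line, 6 wide, stick 9.5 out of the back: each has a neck (x 0 to 5.5; z 67 to 75 upper hook, z 25 to 33 lower hook) ending in a down-turned lip x 5.5 to 9.5 that reaches 19 below the neck (whole hooks z 48 to 75 and 6 to 33).
- cross_bar (a point): Middle of the bracket's round cross bar, 6 in diameter, along y, carried by two straps (gap of 28) above the back plate: bracket x -3, z 124.
- upright: Slotted steel upright fixed to the bench, 193 high: floor plate 120 wide, 8 thick (x -30 to 100), two side cheeks 54 apart overall (x 2 to 32), 148 high, between them a slotted strip 44 wide, 4 thick. Origin: bench height, mid width, on the strip's front face; x points into the upright (hooks go in so), z up. Push on it with under 30 N before the hooks are in, contact forces under 70 N after.
- slots (a point): Nominal lower edge of the upper slot, on the front face (z 117 on the upright). Two slots on the centre line, 12 wide, 31 high: nominally z 75 to 106 and 117 to 148. But the strip, with slots and catch, is clamped up to 14 higher or lower than that; this point and the upright's pose do not show it: find the slots by feel. The strip does not give when pushed.
- seat (a point): Where the bracket's origin lies when fully home with the strip at nominal height: front face, z 50 on the upright (really 36 to 64); axes as the upright's. Home, the hook necks sit on the slots' lower edges. The hooks pass in and out of the slots only 19 to 23 above home. Once hooked the play is 1.5 off the face and 3 to either side.
- catch (a joint): Spring catch in the strip: brass wedge nose 12 wide, 6 proud of the front face, tip nominally at z 180 on the upright, ramp above it. In m: 0 = out, 0.006 = flush. Pressed down, the cross bar rides the ramp and pushes it in (about 7 to 16 N downward in all); at home it snaps out above the bar, back to 0, and holds the bracket down.
- solvent_can: White can, 60 in diameter, 150 high, origin under its centre: leave alone.
- screwdriver: Yellow-handled screwdriver, 190 long, lying on the bench: leave alone.
- ring_offcut: Clear plastic ring, 72 in diameter, 25 high, origin under its centre: leave alone.
Things that resemble listed ones, but are neither listed nor needed, are in the scene too. Of the things shaped like the upright, the steel one is meant.

How it is judged:
By the outcome, as a careful person would: the job done as asked, in the order asked, and still so for the second after the job is handed in, with the robot touching nothing.
It also fails if it takes over 72 s, if anything falls off the work surface, if the arm or the gripper's body presses on something with over 40 N, if the wrist force passes 120 N, or if a joint passes its speed limit or range.

ROBOT

A 6-joint arm with a two-finger parallel gripper is mounted at the origin on the work surface. World frame = base frame: x ahead of the robot, y to its left, z up, the work surface at z = 0. Lengths are in mm, angles in rad, forces in N, time in s.
With the tool pointing down it reaches from about 300 to 825 mm from the base axis. Payload 5.4 kg.
Tool frame: the origin (TCP) lies between the finger pads; the fingertips stand 19 mm ahead of it and the grasp point (between the pads) is the TCP; z points along the fingers, y is the line along which they close (so a half turn about z gives the same grasp; the last joint's range is limited). The gripper opens to 92 mm and grips with 3 to 60 N. Pads are 20 mm wide; open, the fingers measure 128 mm over their backs; the gripper's body (75 mm by 189 mm) begins 69 mm behind the grasp point.
Start: joints at [-1.548, 0.158, 1.597, -0, 1.386, -0.21], TCP at [132.631, -559.478, 233.601] pointing down, gripper open.
Joint ranges: [-2.91, 2.91], [-0.94, 2.29], [0.18, 2.7], [-1.29, 4.43], [0.17, 2.64], [-3, 3]. Speed limits (rad/s): [2.57, 2.57, 3.14, 3.14, 3.14, 3.14].

INTERFACE

Orientations are given as a unit quaternion [w, x, y, z].
In Python, from bench import telemetry, viewer, manip gives the robot as it stands.
- The arm moves only by the shell command python3 -m inch 'ROWS' [FORCE]. ROWS is a JSON object of lists of equal length, an entry for each row: "turn": the turn, a rotation vector about the tool's x, y, z in degrees, a list of three; "delta_pos": the shift along the tool's x, y, z in mm, a list of three; "grip": the closure in counts, from 0 (fully open) to 255 (shut). A call has 1 to 12 rows; each row shifts and turns the commanded pose from where the row before left it, along the tool's axes as they then stand; what a row does not reach is not made up. A row lasts 1/8 s, in which the tool goes at most 62.5 mm and 10.7 degrees, less where a joint would pass 70% of its speed; a pose out of reach is approached as far as the arm can. A call with a gripper value outside its range is refused whole. The fingers move at their own pace and stop on an object; FORCE is the grip in N (left out, the last holds). Time passes only in rows, so rows that do not move let the fingers close. It gives the time, the measured TCP pose, the force, the opening and the grip force at its end, in the units of the state.
- telemetry.observe(): the state, without advancing time (a new reading comes with each control period).
- viewer.get_image(name): name is "scene" or "side" or "wrist"; returns a dict with "img" (384x512x3 uint8, blue, green, red), "intrinsics" (3x3 intrinsics, pixels), "dist" ([k1, k2, p1, p2, k3] as OpenCV has them; the pictures are not rectified), "world_from_camera" (4x4, takes a point from camera to world coordinates). Camera axes: x right, y down, z forward; pixel columns grow to the right and rows downward; lengths in mm; the calibration is good to about 2 mm. A picture is of the moment at which its call begins. There is no depth.
- manip.sign_off(): hands the job in; it is judged then, once.
Trained networks look in the newest picture that a camera, given by its name, has taken for a name from the list of things; names that differ only in an ending like _2 or _b are one class to them, and where a whole thing is asked for, a point or a joint stands for the part that bears it (a point fixed in the world has none). Each returns a list of dicts, best first, with "conf" (0 to 1); they miss things now and then, are a little off and sometimes report something else, mostly with a low value. They report only what shows in the picture. A call takes as long as a camera call. They do not tell look-alikes from the thing itself.
- viewer.recognise(thing, camera): "box" ([left, top, right, bottom] in pixels, round what is visible of it).
- viewer.trace(thing, camera): "pixels" (384x512 bool, what is visible of it) and "box" ([left, top, right, bottom] in pixels, round what is visible of it).
The state is a dict: "t": time; "qpos": joint angles; "qvel": joint speeds; "joint_torque": joint torques, N m; "tcp_pos": TCP position; "tool_rot": TCP orientation; "contact_force": force on the tool from outside, world axes, zero at the start; "torque": the same for the moment, N m; "finger_gap": finger opening in mm; "gripper_force": force on a finger pad.
Only numpy, scipy, OpenCV 4.12 (cv2) and the standard library are available. Lean on these libraries where they do the work, as an engineer would, in place of code of your own. Each camera call takes 0.05 s, during which the arm holds its last target. There are 200 camera calls.

## Working session

There is one attempt and no reset: what is moved stays moved. The work goes in short steps, Python scripts to look and compute and a shell command to move; the robot and the scene stay as the last step left them, time stands still between calls to the robot, and variables do not carry over. Pictures are saved under pics/ and viewed, at most 10 in all, crops included, and the job is handed in when it is done.

```bash
ls; mkdir -p pics; cat > h.py <<'E'
import cv2,numpy as np
from bench import telemetry,viewer,manip
E
python3 - <<'E'
from h import *
ims=[]
for c in("scene","side"):
    d=viewer.get_image(c); cv2.imwrite(f"pics/{c}0.png",d["img"])
    print(c,np.round(d["intrinsics"],1).tolist(),np.round(d["dist"],3),np.round(d["world_from_camera"],3).tolist())
    for t in("bracket","upright","solvent_can","screwdriver","ring_offcut"):
        print(t,[(np.round(r["box"]).tolist(),round(r["conf"],2)) for r in viewer.recognise(t,c)])
    ims.append(d["img"])
cv2.imwrite("pics/both.png",cv2.resize(np.vstack(ims),(800,1200))[:, :] if 0 else np.vstack([cv2.resize(i,(400,300)) for i in ims]))
s=telemetry.observe();print(s)
E
```

```text
pics
scene [[388.5, 0.0, 252.7], [0.0, 388.5, 195.7], [0.0, 0.0, 1.0]] [-0.051  0.     0.     0.     0.   ] [[0.512, 0.665, -0.544, 1027.487], [0.859, -0.404, 0.314, -377.687], [-0.011, -0.628, -0.778, 841.703], [0.0, 0.0, 0.0, 1.0]]
bracket [([322.0, 174.0, 371.0, 217.0], 0.7)]
upright [([101.0, 188.0, 168.0, 282.0], 0.73), ([233.0, 218.0, 300.0, 310.0], 0.7), ([133.0, 127.0, 191.0, 207.0], 0.61)]
solvent_can [([337.0, 239.0, 378.0, 294.0], 0.94)]
screwdriver [([216.0, 181.0, 252.0, 195.0], 0.64)]
ring_offcut [([156.0, 308.0, 197.0, 345.0], 0.95)]
side [[474.8, 0.0, 253.8], [0.0, 474.8, 187.5], [0.0, 0.0, 1.0]] [-0.068  0.     0.     0.     0.   ] [[-0.934, -0.282, 0.218, 295.824], [-0.357, 0.725, -0.589, 552.082], [0.008, -0.628, -0.778, 931.648], [0.0, 0.0, 0.0, 1.0]]
bracket [([156.0, 248.0, 221.0, 311.0], 0.58)]
upright [([187.0, 122.0, 234.0, 199.0], 0.97), ([343.0, 149.0, 386.0, 215.0], 0.84), ([294.0, 85.0, 348.0, 162.0], 0.64)]
solvent_can [([113.0, 163.0, 152.0, 223.0], 0.89)]
screwdriver [([273.0, 211.0, 324.0, 274.0], 0.86)]
ring_offcut [([232.0, 104.0, 256.0, 127.0], 0.9)]
{'t': 0.6, 'qpos': array([-1.54811167e+00,  1.58412131e-01,  1.59696151e+00, -8.05126092e-06,
        1.38616953e+00, -2.10092921e-01]), 'qvel': array([-2.22216140e-03, -1.53220146e-03, -1.42867483e-04,  1.02676331e-05,
        1.44479520e-03, -1.64552781e-03]), 'joint_torque': array([ 5.36849413e-06, -3.85379291e+01, -3.22213697e+01,  7.01162755e-02,
        3.09110689e-02, -2.48112698e-06]), 'tcp_pos': array([ 132.62280839, -559.50478297,  233.613627  ]), 'tool_rot': array([ 2.42644242e-05,  9.93234381e-01,  1.16126926e-01, -6.25502434e-06]), 'contact_force': array([ 0.75893826, -0.27755595,  0.33720878]), 'torque': array([ 0.00231407, -0.02746665, -0.00436742]), 'gripper_force': 0.0, 'finger_gap': 91.95329907187494}
```

View pics/scene0.png

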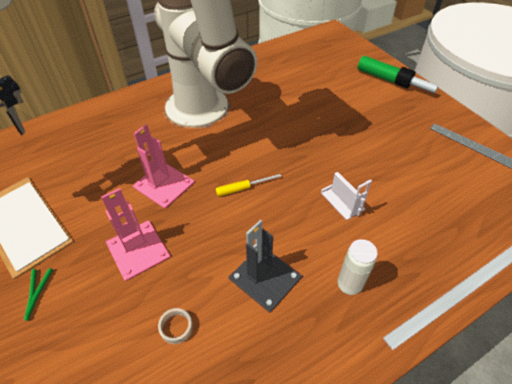

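View pics/side0.png

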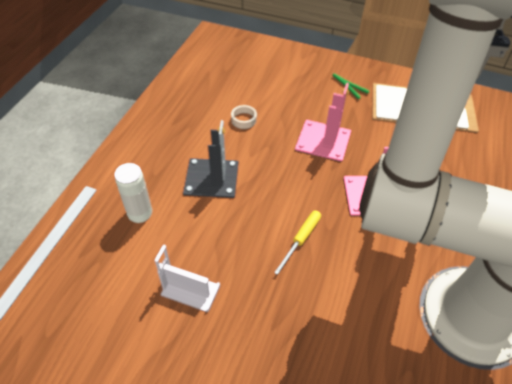

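Three upright-shaped things in scene: pink at (162,167), pink at (135,236), dark grey with a bare metal strip at (265,265). The dark one fits "steel", as the pink ones look like painted or plastic copies. There is one bracket, at (347,195) in scene and (188,280) in side. The can, screwdriver and ring are all clear of both. I'll confirm with an enlarged crop.

```bash
python3 - <<'E'
import cv2,numpy as np
a=cv2.imread("pics/scene0.png");b=cv2.imread("pics/side0.png")
def c(i,x,y,w=100,h=100): return cv2.resize(i[y:y+h,x:x+w],(400,300),interpolation=cv2.INTER_CUBIC)
# 100x75... use 4x: 100x75
def c4(i,x,y,s=4):
    w,h=400//s,300//s; return cv2.resize(i[y:y+h,x:x+w],(400,300),interpolation=cv2.INTER_CUBIC)
cv2.imwrite("pics/crop.png",np.vstack([np.hstack([c4(a,210,214,3),c4(b,160,110)]),np.hstack([c4(a,300,160),c4(b,140,240)])]))
E
```

```text
(no output)
```

View pics/crop.png

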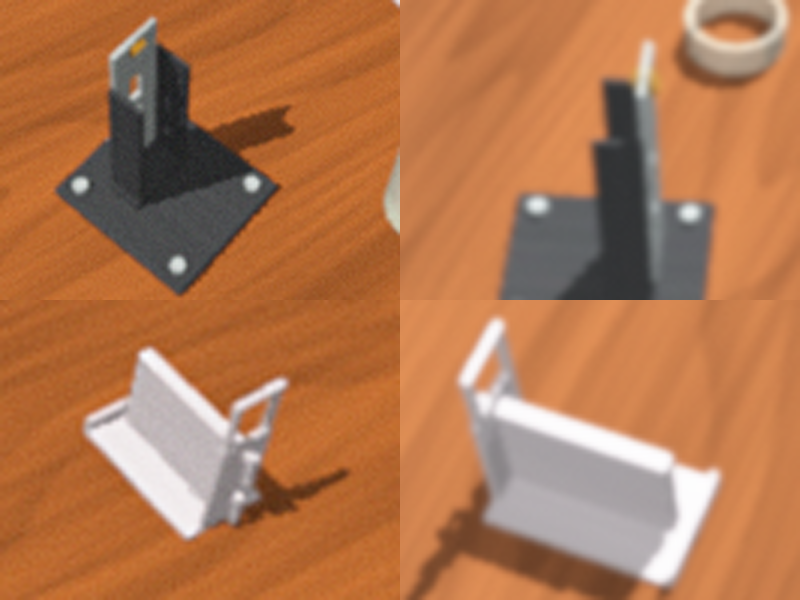

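The dark upright is confirmed: bare strip with a brass catch whose front faces right in side, towards the robot. I'll fit the poses of upright and bracket from picked points.

```bash
cat >> h.py <<'E'
from scipy.optimize import least_squares
from scipy.spatial.transform import Rotation as R
CAL={}
def cal(d): return d["intrinsics"],d["dist"],np.asarray(d["world_from_camera"])
def proj(P,c):
    K,D,T=c; W=np.linalg.inv(T)
    return cv2.projectPoints(np.asarray(P,float).reshape(-1,1,3),cv2.Rodrigues(W[:3,:3])[0],W[:3,3],np.asarray(K,float),np.asarray(D,float))[0].reshape(-1,2)
def place(P,q):
    P=np.asarray(P,float); c,s=np.cos(q[2]),np.sin(q[2])
    return P@np.array([[c,-s,0],[s,c,0],[0,0,1]]).T+[q[0],q[1],0]
def fit(obs,cals,q0):
    f=lambda q:np.concatenate([(proj(place([p],q),cals[c])-uv).ravel() for c,p,uv in obs])
    r=least_squares(f,q0,loss="soft_l1"); return r.x,f(r.x).reshape(-1,2)
E
python3 - <<'E'
from h import *
C={c:cal(viewer.get_image(c)) for c in("scene","side")}
B=[("scene",(-100,0,75),(336.2,172.5)),("side",(-100,0,75),(208,279.2)),("side",(-4,0,75),(162.5,265)),("scene",(-3,0,127),(365.2,183.2)),("side",(-3,0,127),(160.2,253)),
("scene",(0,-32,0),(347.5,219.2)),("side",(0,32,0),(161.2,293.7)),("side",(-110,32,0),(207.5,310.5)),("scene",(-110,-32,14),(321.2,191.2))]
U=[("scene",(-30,-60,8),(0,0))]
for y0 in(0,):
  q,r=fit(B,C,[560,-150,0.4]); print("bracket",q,np.round(r,1).tolist())
U=[("scene",(-30,60,8),(229,277.3)),("scene",(100,60,8),(269.9,310))]
best=None
cor=[("scene",(100,60,8)),("scene",(100,-60,8)),("scene",(-30,-60,8))]
uv=[(229,277.3),(269.9,310),(302.5,275.7)]
for k in range(2):
  for q0 in (0.4,):
    # scene: cam looks -x,+y ; try cyclic assignments
    cs=[(-30,60,8),(100,60,8),(100,-60,8),(-30,-60,8)]
    for j in range(4):
      for sgn in(1,-1):
        obs=[("scene",cs[(j+sgn*i)%4],uv[i]) for i in range(3)]
        q,r=fit(obs,C,[700,0,q0]); 
        if abs(r).max()<6: print(j,sgn,q,np.round(r,1).tolist())
  break
E
```

```text
bracket [ 639.08860976  164.0728845  -722.52546836] [[-0.9, 0.4], [-1.3, 0.1], [0.8, 0.6], [-0.3, -0.0], [-1.1, -0.7], [-1.0, 1.1], [-1.0, 1.3], [0.5, 0.2], [-0.4, -0.9]]
0 -1 [ 679.24625865 -169.98820097   70.96523006] [[0.3, 0.3], [-2.8, 0.7], [1.1, -3.4]]
1 -1 [ 703.93117182 -129.2322626     3.44371528] [[-0.8, -0.7], [0.2, 1.6], [0.4, -0.5]]
2 -1 [ 659.94207399 -102.70264134 -170.93740466] [[0.3, 0.3], [-2.8, 0.7], [1.1, -3.4]]
3 -1 [ 637.10167792 -150.06058428  -43.68017443] [[-0.8, -0.7], [0.2, 1.6], [0.4, -0.5]]
```

```bash
python3 - <<'E'
from h import *
C={c:cal(viewer.get_image(c)) for c in("scene","side")}
U=[("scene",(-30,-60,8),(229,277.3)),("scene",(100,-60,8),(269.9,310)),("scene",(100,60,8),(302.5,275.7)),
("side",(100,-60,8),(190,158.75)),("side",(-30,-60,8),(238.2,160.8)),("side",(100,60,8),(184,194)),("side",(-30,60,8),(237,197)),
("scene",(2,-22,193),(246.6,234)),("scene",(2,22,193),(261.5,220)),("side",(2,0,193),(222,121))]
q,r=fit(U,C,[637,-150,0.302]);print(q,np.round(r,1).tolist())
print("bracket fin",place([(-60,0,75)],[639.1,164.1,.0407]))
d=viewer.get_image("wrist");T=np.asarray(d["world_from_camera"]);s=telemetry.observe()
Rt=R.from_quat(np.r_[s["tool_rot"][1:],s["tool_rot"][0]]).as_matrix();print("tool",np.round(Rt,3).tolist())
print("cam in tool",Rt.T@(T[:3,3]-s["tcp_pos"]),np.round(Rt.T@T[:3,:3],2).tolist(),d["intrinsics"])
E
```

```text
[ 6.35201317e+02 -1.51744317e+02  3.22288323e-01] [[-1.6, -0.5], [0.1, 1.0], [-0.5, -1.7], [-1.2, -0.6], [-0.1, -0.9], [-1.5, 0.0], [-2.0, -0.9], [-0.3, -3.7], [-1.0, -3.3], [-1.3, 2.8]]
bracket fin [[579.14968784 161.65867414  75.        ]]
tool [[0.973, 0.231, 0.0], [0.231, -0.973, -0.0], [0.0, 0.0, -1.0]]
cam in tool [  78.67494543    1.19386778 -150.93159927] [[-0.0, -0.96, -0.28], [1.0, -0.0, 0.0], [-0.0, -0.28, 0.96]] [[339.27741497   0.         248.74122016]
 [  0.         339.27741497 189.8782137 ]
 [  0.           0.           1.        ]]
```

```bash
python3 -m inch '{"turn":[[0,0,0],[0,0,0],[0,0,0],[0,0,0],[0,0,0],[0,0,0],[0,0,0],[0,0,0],[0,0,0],[0,0,0],[0,0,0],[0,0,0]],"delta_pos":[[0,0,-60],[36,-36,0],[36,-36,0],[36,-36,0],[36,-36,0],[36,-36,0],[36,-36,0],[36,-36,0],[36,-36,0],[36,-36,0],[36,-36,0],[36,-36,0]],"grip":[0,0,0,0,0,0,0,0,0,0,0,0]}' 40
python3 -m inch '{"turn":[[0,0,0],[0,0,0],[0,0,0],[0,0,0],[0,0,0],[0,0,5.5],[0,0,5.5],[0,0,0]],"delta_pos":[[36,-36,0],[36,-36,0],[36,-36,0],[36,-36,0],[36,-36,0],[15,-15,30],[0,0,30],[0,0,0]],"grip":[0,0,0,0,0,0,0,0]}'
python3 - <<'E'
from h import *
d=viewer.get_image("wrist");cv2.imwrite("pics/w1.png",d["img"]);c=cal(d)
for q in([639.1,164.1,.0407],):
  for p in((-100,0,75),(-4,0,75),(-3,0,127),(0,-32,0),(0,32,0),(-110,-32,0),(-110,32,0)): print(p,proj(place([p],q),c).round(1))
s=telemetry.observe();print(s["tcp_pos"],s["tool_rot"],s["contact_force"])
E
```

```text
t: 2.35
tcp_pos: [427.3, -81.3, 293.9]
tool_rot: [0.0, 0.993, 0.116, 0.0]
contact_force: [0.2, -0.4, -0.0]
finger_gap: 91.9
gripper_force: 0.0
t: 3.35
tcp_pos: [569.6, 152.1, 230.7]
tool_rot: [0.0, 1.0, 0.021, -0.003]
contact_force: [-0.5, -0.3, 0.0]
finger_gap: 92.1
gripper_force: 0.0
(-100, 0, 75) [[238.  209.9]]
(-4, 0, 75) [[237.1 107. ]]
(-3, 0, 127) [[234.7 108.9]]
(0, -32, 0) [[268.6 100.1]]
(0, 32, 0) [[210.  100.1]]
(-110, -32, 0) [[267.1 196.4]]
(-110, 32, 0) [[212.8 196.4]]
[570.7624358  151.88890528 232.99927165] [ 5.68687673e-05  9.99772073e-01  2.13227924e-02 -1.06649134e-03] [-0.58735357 -0.51330652  0.25684324]
```

View pics/w1.png

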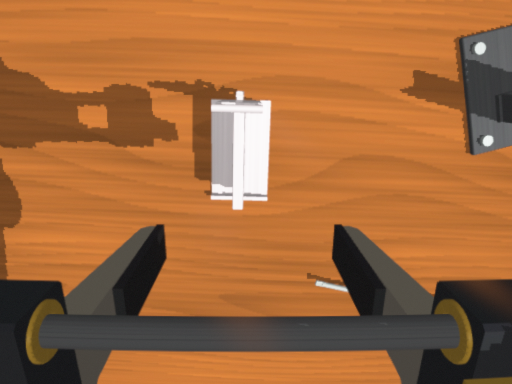

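The fit agrees with the wrist picture: fin line at column 238, front end at row 209, and plate corners all within about 1 px. Descending onto the fin.

```bash
python3 -m inch '{"turn":[[0,0,0],[0,0,0],[0,0,0],[0,0,0],[0,0,0],[0,0,0],[0,0,0],[0,0,0]],"delta_pos":[[13.7,-9.4,0],[0,0,40],[0,0,40],[0,0,40],[0,0,30],[0,0,30],[0,0,17],[0,0,0]],"grip":[0,0,0,0,0,0,0,0]}'
python3 -m inch '{"turn":[[0,0,0],[0,0,0],[0,0,0],[0,0,0],[0,0,0],[0,0,0],[0,0,0],[0,0,0]],"delta_pos":[[0,0,0],[0,0,0],[0,0,0],[0,0,0],[0,0,0],[0,0,0],[0,0,0],[0,0,0]],"grip":[100,200,255,255,255,255,255,255]}' 55
```

```text
t: 4.4
tcp_pos: [584.7, 161.7, 36.7]
tool_rot: [-0.0, 1.0, 0.021, -0.0]
contact_force: [0.1, 0.1, -0.1]
finger_gap: 92.1
gripper_force: 0.0
t: 5.4
tcp_pos: [584.7, 161.9, 36.6]
tool_rot: [-0.0, 1.0, 0.02, -0.0]
contact_force: [-0.3, -1.1, -0.1]
finger_gap: 14.1
gripper_force: 0.0
```

```bash
python3 -m inch '{"turn":[[0,0,0],[0,0,0],[0,0,0],[0,0,0],[0,0,0],[0,0,0],[0,0,0],[0,0,0]],"delta_pos":[[0,0,0],[0,0,0],[0,0,-10],[0,0,-20],[0,0,-40],[0,0,-40],[0,0,-40],[0,0,0]],"grip":[255,255,255,255,255,255,255,255]}'
python3 -m inch '{"turn":[[0,0,0],[0,0,0],[0,0,0],[0,0,0],[0,0,0],[0,0,0],[0,0,0],[0,0,0],[0,0,0],[0,0,-8],[0,0,-8],[0,0,0]],"delta_pos":[[-17,41,0],[-17,41,0],[-17,41,0],[-17,41,0],[-17,41,0],[-17,41,0],[-17,41,0],[-17,41,0],[-17,41,0],[0,0,0],[0,0,0],[0,0,0]],"grip":[255,255,255,255,255,255,255,255,255,255,255,255]}'
python3 - <<'E'
from h import *
s=telemetry.observe();print(s["tcp_pos"],s["tool_rot"],s["contact_force"],s["torque"],s["finger_gap"],s["gripper_force"])
ims=[]
for c,(x,y) in dict(scene=(200,180),side=(160,90),wrist=(150,0)).items():
    i=viewer.get_image(c)["img"];cv2.imwrite(f"pics/{c}2.png",i);ims.append(cv2.resize(i[y:y+150,x:x+200],(400,300),interpolation=cv2.INTER_CUBIC))
ims[2]=cv2.resize(i,(400,300))
cv2.imwrite("pics/m2.png",np.vstack([np.hstack(ims[:2]),np.hstack([ims[2],ims[2]*0])]))
E
```

```text
t: 6.4
tcp_pos: [587.5, 162.1, 191.9]
tool_rot: [-0.0, 1.0, 0.02, 0.005]
contact_force: [0.2, -0.4, -2.5]
finger_gap: 9.9
gripper_force: 55.0
t: 7.9
tcp_pos: [445.9, -212.5, 184.9]
tool_rot: [-0.001, 0.987, 0.158, -0.001]
contact_force: [-0.2, 0.2, -3.8]
finger_gap: 10.1
gripper_force: 55.0
[ 445.86539855 -212.49143786  184.90478876] [-0.00107714  0.98736868  0.15843282 -0.0009893 ] [-0.16862035  0.24271977 -3.78551573] [-0.03524442  0.05874718  0.0135118 ] 10.076815375982918 54.97727930545807
```

View pics/m2.png

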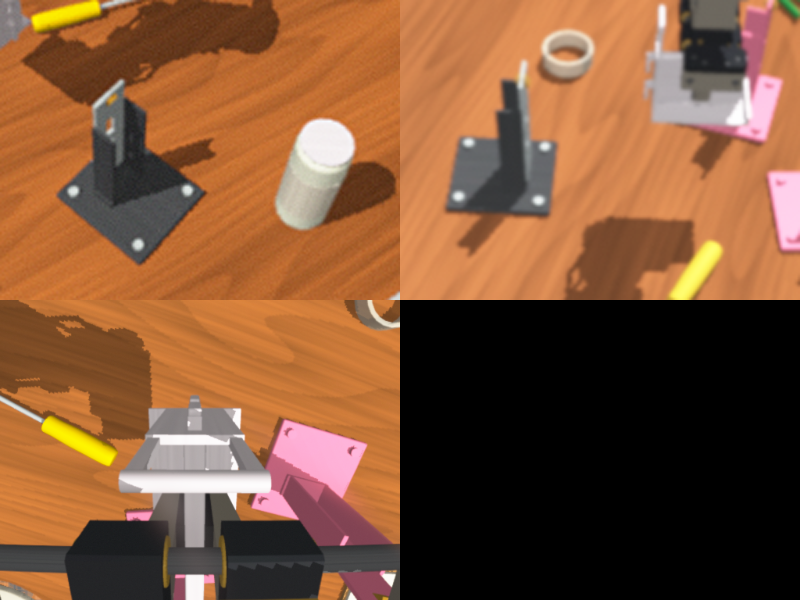

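```bash
python3 -m inch '{"turn":[[0,0,0],[0,0,0],[0,0,0],[0,0,0]],"delta_pos":[[30,0,0],[30,0,0],[30,0,0],[0,0,0]],"grip":[255,255,255,255]}'
python3 - <<'E'
from h import *
s=telemetry.observe();print(s["tcp_pos"],s["tool_rot"])
d=viewer.get_image("wrist");i=d["img"];c=cal(d)
cv2.imwrite("pics/w3.png",cv2.resize(i[:230],(800,360),interpolation=cv2.INTER_CUBIC))
cv2.imwrite("pics/w3raw.png",i)
q=[635.2,-151.7,.322]
for p in((0,22,193),(0,-22,193),(2,27,148),(2,-27,148),(-30,60,8),(-30,-60,8),(100,60,8),(100,-60,8)):print(p,(proj(place([p],q),c)*1.5625).round(1))
E
```

```text
t: 8.55
tcp_pos: [533.4, -183.9, 186.2]
tool_rot: [-0.0, 0.987, 0.16, 0.0]
contact_force: [0.5, -0.1, -4.0]
finger_gap: 10.1
gripper_force: 55.0
[ 533.35001157 -183.89653992  186.21976129] [-1.05953175e-04  9.87148329e-01  1.59806651e-01  8.46655621e-06]
(0, 22, 193) [[301.9  29.8]]
(0, -22, 193) [[477.5  29.5]]
(2, 27, 148) [[308.   51.8]]
(2, -27, 148) [[470.8  51.5]]
(-30, 60, 8) [[289.4 148.7]]
(-30, -60, 8) [[488.9 148.3]]
(100, 60, 8) [[279.4 -93.2]]
(100, -60, 8) [[498.  -93.7]]
```

View pics/w3.png

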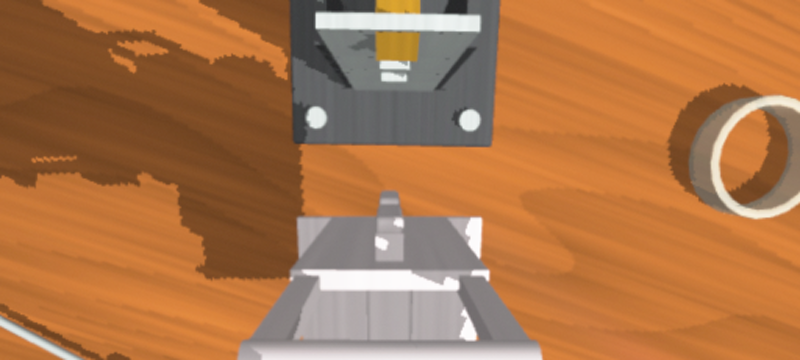

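```bash
cat > u.py <<'E'
from h import *
d=viewer.get_image("wrist");c=cal(d)
W=[((-30,60,8),0,(293,142)),((-30,-60,8),0,(493,145.5)),((0,22,193),1,(316,27)),((0,-22,193),1,(480,30)),((-6,6,180),1,(377,60)),((-6,-6,180),1,(419,61))]
f=lambda q:np.concatenate([(proj(place([np.add(p,(0,0,m*q[3]))],q),c)[0]-np.array(uv)/1.5625) for p,m,uv in W])
r=least_squares(f,[635,-151,.31,0],loss="soft_l1");print(r.x,f(r.x).reshape(-1,2).round(1).tolist())
s=telemetry.observe();q=r.x
yaw=2*np.arctan2(s["tool_rot"][2],s["tool_rot"][1])
v=s["tcp_pos"]-[q[0],q[1],0];co,si=np.cos(q[2]),np.sin(q[2])
print("tcp in upright",v[0]*co+v[1]*si,-v[0]*si+v[1]*co,v[2],"yaw err",np.degrees(yaw-q[2]))
B=place([(9.5,0,0),(0,0,0)],[0,0,0])
# held bracket predicted pixels in full 1.5625 scale: hook tip top, bar ends, from tcp offset (-54.4,0,36.6)
Rt=R.from_quat(np.r_[s["tool_rot"][1:],s["tool_rot"][0]]).as_matrix()
for p in((9.5,0,75),(-110,0,0),(0,32,4),(0,-32,4),(-3,20,127),(-3,-20,127),(-4,5,75)):
    w=s["tcp_pos"]+Rt@np.array([p[0]+54.4,-p[1],-(p[2]-36.6)]);print(p,(proj([w],c)[0]*1.5625).round(1))
E
python3 u.py
```

```text
[ 6.37050028e+02 -1.53736424e+02  3.05386191e-01 -1.05690791e+01] [[-0.4, 0.6], [-0.4, 0.3], [0.5, 0.4], [0.4, 0.1], [0.1, -0.4], [-0.7, -0.6]]
tcp in upright -109.65076212134015 2.320658870644543 186.07857075658578 yaw err 0.8355217454748859
(9.5, 0, 75) [383.1 219.4]
(-110, 0, 0) [385.8 485. ]
(0, 32, 4) [292.8 219.3]
(0, -32, 4) [477.4 219.2]
(-3, 20, 127) [219.6 376.4]
(-3, -20, 127) [539.6 376.3]
(-4, 5, 75) [360.5 281.1]
```

Fit residuals are under 1 px: upright at (637.1,-153.7), yaw 0.305. The strip sits about 10.6 low, so insertion should be near bracket z ≈ 60 (TCP z ≈ 97).

```bash
python3 -m inch '{"turn":[[0,0,0.84],[0,0,0],[0,0,0],[0,0,0],[0,0,0],[0,0,0],[0,0,0],[0,0,0]],"delta_pos":[[0,1,0],[0,0,30],[0,0,30],[0,0,29],[15,0,0],[15,0,0],[8,0,0],[0,0,0]],"grip":[255,255,255,255,255,255,255,255]}'
cat > st.py <<'E'
from h import *
s=telemetry.observe();q=[637.05,-153.74,.3054]
v=s["tcp_pos"]-[q[0],q[1],0];co,si=np.cos(q[2]),np.sin(q[2]);F=s["contact_force"]
Rt=R.from_quat(np.r_[s["tool_rot"][1:],s["tool_rot"][0]])
U=np.array([[co,si,0],[-si,co,0],[0,0,1]])
M=U@Rt.as_matrix()
print("t %.2f"%s["t"],"tcp",(U@v).round(1),"F",(U@F).round(1),"T",(U@s["torque"]).round(2),"tilt deg",np.degrees(R.from_matrix(M@np.diag([1,-1,-1])).as_rotvec()).round(2),"gap",round(s["finger_gap"],1),s["gripper_force"].round(0))
E
python3 st.py
```

```text
t: 9.65
tcp_pos: [570.2, -174.3, 98.8]
tool_rot: [0.001, 0.988, 0.153, 0.001]
contact_force: [-1.1, 0.7, -3.5]
finger_gap: 9.4
gripper_force: 55.0Traceback (most recent call last):
  File "st.py", line 7, in <module>
    print("t %.2f"%s["t"],"tcp",(U@v).round(1),"F",(U@F).round(1),"T",(U@s["torque"]).round(2),"tilt deg",np.degrees(R.from_matrix(M@np.diag([1,-1,-1])).as_rotvec()).round(2),"gap",round(s["finger_gap"],1),s["gripper_force"].round(0))
                                                                                                                                                                                                              ^^^^^^^^^^^^^^^^^^^^^^^^
AttributeError: 'float' object has no attribute 'round'
```

```bash
sed -i 's/,s\["gripper_force"\].round(0)//' st.py; python3 -m inch '{"turn":[[0,0,0],[0,0,0],[0,0,0],[0,0,0]],"delta_pos":[[0,0,0],[2,0,0],[2,0,0],[0,0,0]],"grip":[255,255,255,255]}'; python3 st.py; python3 -m inch '{"turn":[[0,0,0],[0,0,0],[0,0,0],[0,0,0]],"delta_pos":[[1.5,0,0],[1.5,0,0],[1,0,0],[0,0,0]],"grip":[255,255,255,255]}'; python3 st.py
```

```text
t: 10.15
tcp_pos: [572.7, -173.1, 97.6]
tool_rot: [0.0, 0.988, 0.152, 0.0]
contact_force: [0.6, -0.4, -3.3]
finger_gap: 10.0
gripper_force: 55.0
t 10.15 tcp [-67.2   0.9  97.6] F [ 0.4 -0.6 -3.3] T [-0.02  0.08  0.02] tilt deg [-0. -0.  0.] gap 10.0
t: 10.65
tcp_pos: [576.5, -171.8, 97.6]
tool_rot: [-0.0, 0.988, 0.152, 0.0]
contact_force: [0.6, 0.4, -3.6]
finger_gap: 9.7
gripper_force: 55.0
t 10.65 tcp [-63.2   0.9  97.6] F [ 0.7  0.2 -3.6] T [-0.05 -0.01  0.03] tilt deg [ 0. -0.  0.] gap 9.7
```

```bash
for k in 1 2; do python3 -m inch '{"turn":[[0,0,0],[0,0,0],[0,0,0]],"delta_pos":[[1,0,0],[1,0,0],[0,0,0]],"grip":[255,255,255]}' >/dev/null; python3 st.py; done
```

```text
t 11.03 tcp [-61.2   0.9  97.6] F [ 0.4  0.5 -3. ] T [0.01 0.05 0.02] tilt deg [-0. -0.  0.] gap 9.8
t 11.40 tcp [-59.2   0.9  97.6] F [-0.7  0.  -3.6] T [-0.01  0.09 -0.02] tilt deg [ 0. -0.  0.] gap 9.8
```

```bash
for k in 1 2; do python3 -m inch '{"turn":[[0,0,0],[0,0,0],[0,0,0]],"delta_pos":[[1,0,0],[1,0,0],[0,0,0]],"grip":[255,255,255]}' >/dev/null; python3 st.py; done
```

```text
t 11.78 tcp [-57.2   1.   97.6] F [ 0.  -0.2 -2.9] T [0.04 0.05 0.01] tilt deg [-0.   -0.    0.01] gap 9.5
t 12.15 tcp [-55.2   0.9  97.6] F [-1.2  0.2 -3.9] T [ 0.    0.05 -0.  ] tilt deg [-0. -0.  0.] gap 9.6
```

```bash
python3 -m inch '{"turn":[[0,0,0],[0,0,0]],"delta_pos":[[1,0,0],[0,0,0]],"grip":[255,255]}' >/dev/null; python3 st.py; python3 -m inch '{"turn":[[0,0,0],[0,0,0]],"delta_pos":[[0.5,0,0],[0,0,0]],"grip":[255,255]}' >/dev/null; python3 st.py
```

```text
t 12.40 tcp [-54.2   0.9  97.6] F [-0.6  0.1 -3.4] T [-0.04  0.02  0.04] tilt deg [ 0. -0.  0.] gap 10.0
t 12.65 tcp [-53.7   0.9  97.6] F [ 0.6 -0.5 -3.5] T [0.02 0.05 0.  ] tilt deg [-0. -0.  0.] gap 9.5
```

```bash
for k in 1 2 3 4; do python3 -m inch '{"turn":[[0,0,0],[0,0,0]],"delta_pos":[[0.5,0,0],[0,0,0]],"grip":[255,255]}' >/dev/null; python3 st.py; done
```

```text
t 12.90 tcp [-53.7   0.9  97.6] F [-3.3  1.  -2. ] T [0.07 0.38 0.06] tilt deg [0.01 0.05 0.01] gap 9.8
t 13.15 tcp [-53.7   0.9  97.6] F [-6.9  0.2  0.2] T [0.09 0.7  0.01] tilt deg [0.03 0.12 0.  ] gap 9.6
t 13.40 tcp [-53.7   0.9  97.7] F [-8.9  1.7  0.5] T [0.05 0.95 0.06] tilt deg [0.04 0.19 0.01] gap 9.3
t 13.65 tcp [-53.7   0.9  97.8] F [-11.7   1.2   3.8] T [ 0.12  1.2  -0.  ] tilt deg [0.05 0.25 0.  ] gap 9.7
```

Contact came about 10 mm later than the hook tips would meet the face, so the hooks appear to be in. Easing off the push, then feeling downwards.

```bash
python3 -m inch '{"turn":[[0,0,0],[0,0,0]],"delta_pos":[[-2,0,0],[0,0,0]],"grip":[255,255]}' >/dev/null; python3 st.py; for k in 1 2 3; do python3 -m inch '{"turn":[[0,0,0],[0,0,0]],"delta_pos":[[0,0,1.5],[0,0,0]],"grip":[255,255]}' >/dev/null; python3 st.py; done
```

```text
t 13.90 tcp [-53.7   0.9  97.6] F [-1.2  0.  -2.5] T [-0.05  0.26 -0.02] tilt deg [-0.01 -0.02 -0.01] gap 9.7
t 14.15 tcp [-53.7   1.   95.8] F [ 0.2  0.3 -4.4] T [-0.02  0.16  0.  ] tilt deg [ 0.01 -0.    0.  ] gap 9.7
t 14.40 tcp [-53.7   1.1  94.4] F [-1.1 -0.5 -3.2] T [-0.    0.1   0.01] tilt deg [ 0.01 -0.01 -0.  ] gap 9.5
t 14.65 tcp [-53.7   0.9  93.2] F [-2.3  0.6 -2.3] T [0.03 0.11 0.03] tilt deg [-0. -0. -0.] gap 9.7
```

```bash
for k in 1 2 3 4 5; do python3 -m inch '{"turn":[[0,0,0],[0,0,0]],"delta_pos":[[0,0,1.5],[0,0,0]],"grip":[255,255]}' >/dev/null; python3 st.py; done
```

```text
t 14.90 tcp [-53.7   0.5  92.1] F [-4.8 -0.5  2.1] T [ 0.06  0.29 -0.02] tilt deg [-0.04 -0.01 -0.01] gap 9.7
t 15.15 tcp [-53.7   0.5  90.5] F [-5.  -1.2  1.9] T [0.   0.29 0.05] tilt deg [-0.05 -0.02 -0.01] gap 9.6
t 15.40 tcp [-53.7   0.5  88.9] F [-5.6 -1.   2.4] T [-0.07  0.34  0.03] tilt deg [-0.04 -0.02 -0.01] gap 9.9
t 15.65 tcp [-53.7   0.6  87.4] F [-5.  -0.9  3.1] T [-0.03  0.32 -0.01] tilt deg [-0.03 -0.02 -0.01] gap 9.1
t 15.90 tcp [-53.7   0.6  86. ] F [-5.1 -1.4  3.8] T [-0.05  0.34  0.06] tilt deg [-0.04 -0.02 -0.01] gap 9.7
```

```bash
for k in 1 2 3 4 5; do python3 -m inch '{"turn":[[0,0,0],[0,0,0]],"delta_pos":[[0,0,1.5],[0,0,0]],"grip":[255,255]}' >/dev/null; python3 st.py; done
```

```text
t 16.15 tcp [-53.7   0.5  84.5] F [-5.5 -0.5  3.9] T [-0.07  0.35  0.02] tilt deg [-0.04 -0.01 -0.01] gap 9.8
t 16.40 tcp [-54.2   1.3  81.8] F [-4.1 -0.1 -2.7] T [-0.06  0.26 -0.07] tilt deg [ 0.05  0.05 -0.01] gap 10.0
t 16.65 tcp [-54.6   1.8  79.6] F [-3.1 -1.5 -6.7] T [-0.03  0.36  0.01] tilt deg [0.11 0.12 0.01] gap 9.8
t 16.90 tcp [-54.2   1.5  78.8] F [-2.7  0.6 -6.2] T [0.02 0.47 0.04] tilt deg [0.07 0.06 0.01] gap 9.5
t 17.15 tcp [-53.8   1.   78. ] F [-2.1 -0.3 -6.7] T [-0.05  0.47 -0.02] tilt deg [0.01 0.   0.  ] gap 9.8
```

```bash
for k in 1 2 3 4; do python3 -m inch '{"turn":[[0,0,0],[0,0,0]],"delta_pos":[[0,0,1],[0,0,0]],"grip":[255,255]}' >/dev/null; python3 st.py; done
```

```text
t 17.40 tcp [-53.6   0.8  77.4] F [-4.3  0.8 -3.4] T [0.08 0.53 0.08] tilt deg [-0.02 -0.01  0.01] gap 9.8
t 17.65 tcp [-53.6   0.6  76.6] F [-4.   0.8 -0.3] T [0.01 0.7  0.02] tilt deg [-0.04 -0.02  0.  ] gap 9.9
t 17.90 tcp [-53.6   0.5  76.5] F [-7.8  1.8  6.1] T [0.36 0.98 0.04] tilt deg [-0.04 -0.01  0.01] gap 9.5
t 18.15 tcp [-53.6   0.5  76.4] F [-9.6  4.3 10.8] T [0.67 1.25 0.12] tilt deg [-0.04  0.    0.02] gap 9.8
```

Hard stop at TCP z 76.4, within 0.5 of the expected home height. One more gentle push, then a look at the catch.

```bash
python3 -m inch '{"turn":[[0,0,0],[0,0,0]],"delta_pos":[[0,0,1.5],[0,0,0]],"grip":[255,255]}' >/dev/null; python3 st.py; python3 -m inch '{"turn":[[0,0,0],[0,0,0]],"delta_pos":[[-0.5,0,-3],[0,0,0]],"grip":[255,255]}' >/dev/null; python3 st.py
python3 - <<'E'
from h import *
w=viewer.get_image("wrist")["img"];a=viewer.get_image("scene")["img"];b=viewer.get_image("side")["img"]
r=lambda i:cv2.resize(i,(400,300),interpolation=cv2.INTER_CUBIC)
cv2.imwrite("pics/m4.png",np.vstack([np.hstack([r(w),r(w[0:150,150:350])]),np.hstack([r(a[200:290,210:330]),r(b[90:180,170:290])])]))
E
```

```text
t 18.40 tcp [-53.6   0.4  76.3] F [-14.7   7.   19.1] T [1.11 1.67 0.1 ] tilt deg [-0.04  0.02  0.03] gap 9.9
t 18.65 tcp [-53.7   0.5  76.4] F [-3.8  2.   2.8] T [ 0.24  0.5  -0.02] tilt deg [-0.06 -0.08 -0.  ] gap 9.5
```

View pics/m4.png

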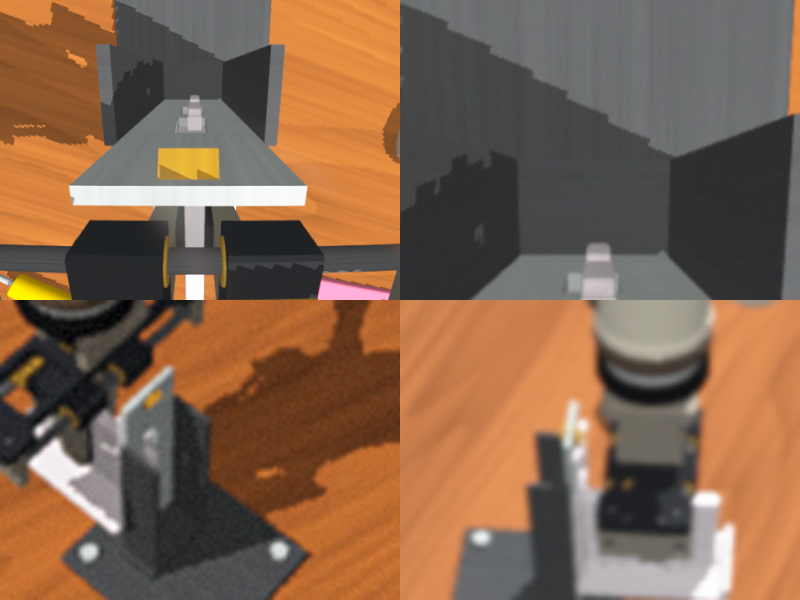

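The wrist view shows both hooks through the slots (190,105 and 190,125), with the bar below the strip top. A light tug upward will test the catch.

```bash
for k in 1 2 3; do python3 -m inch '{"turn":[[0,0,0],[0,0,0]],"delta_pos":[[0,0,-1],[0,0,0]],"grip":[255,255]}' >/dev/null; python3 st.py; done
```

```text
t 19.05 tcp [-53.8   0.8  76.5] F [ 0.3 -1.2 -1.2] T [-0.11 -0.12 -0.05] tilt deg [-0.02 -0.07 -0.02] gap 9.2
t 19.30 tcp [-54.4   1.2  77.2] F [-0.8  0.3 -2.8] T [-0.02 -0.    0.02] tilt deg [0.03 0.02 0.  ] gap 9.8
t 19.55 tcp [-54.6   1.3  78.1] F [ 0.1  0.5 -4.8] T [ 0.    0.15 -0.02] tilt deg [0.05 0.05 0.  ] gap 10.0
```

The 3 mm of upward play matches the catch geometry (bar top 177, nose tip 180), and the bar snapped past at about z 82. Pressing home again, relaxing, then releasing.

```bash
python3 -m inch '{"turn":[[0,0,0],[0,0,0],[0,0,0],[0,0,0]],"delta_pos":[[0,0,1],[0,0,1],[0.3,0,1.2],[0,0,0]],"grip":[255,255,255,255]}' >/dev/null; python3 st.py;  python3 -m inch '{"turn":[[0,0,0],[0,0,0]],"delta_pos":[[0,0,1],[0,0,0]],"grip":[255,255]}' >/dev/null; python3 st.py
```

```text
t 20.05 tcp [-53.7   0.6  76.4] F [-3.9  1.6  3.4] T [0.27 0.24 0.1 ] tilt deg [-0.04 -0.02  0.01] gap 9.7
t 20.30 tcp [-53.7   0.5  76.3] F [-6.7  3.1 10. ] T [0.6  0.55 0.11] tilt deg [-0.05 -0.02  0.02] gap 9.6
```

```bash
python3 -m inch '{"turn":[[0,0,0],[0,0,0],[0,0,0],[0,0,0],[0,0,0],[0,0,0],[0,0,0],[0,0,0],[0,0,0],[0,0,0],[0,0,0]],"delta_pos":[[0,0,0],[0,0,0],[0,0,0],[0,0,0],[0,0,0],[0,0,0],[0,0,0],[0,0,-20],[0,0,-30],[-20,0,-40],[-20,0,-40]],"grip":[150,80,40,20,0,0,0,0,0,0,0]}'; python3 -m inch '{"turn":[[0,0,0],[0,0,0],[0,0,0]],"delta_pos":[[-20,0,-40],[-20,0,0],[0,0,0]],"grip":[0,0,0]}'; python3 st.py
python3 - <<'E'
from h import *
w=viewer.get_image("wrist")["img"];a=viewer.get_image("scene")["img"];b=viewer.get_image("side")["img"]
r=lambda i:cv2.resize(i,(400,300),interpolation=cv2.INTER_CUBIC)
cv2.imwrite("pics/m5.png",np.vstack([np.hstack([r(w),r(w[0:90,190:310])]),np.hstack([r(a[200:290,210:330]),r(b[90:180,170:290])])]))
E
```

```text
t: 21.68
tcp_pos: [547.0, -181.3, 207.2]
tool_rot: [0.001, 0.988, 0.152, 0.001]
contact_force: [-0.4, -0.4, -0.3]
finger_gap: 91.7
gripper_force: 0.0
t: 22.05
tcp_pos: [508.8, -193.6, 246.3]
tool_rot: [0.001, 0.988, 0.151, 0.001]
contact_force: [1.1, 0.5, -0.5]
finger_gap: 92.4
gripper_force: 0.0
t 22.05 tcp [-134.3    0.5  246.3] F [ 1.2  0.1 -0.5] T [-0.   -0.02 -0.02] tilt deg [-0.12 -0.1  -0.07] gap 92.4
```

View pics/m5.png

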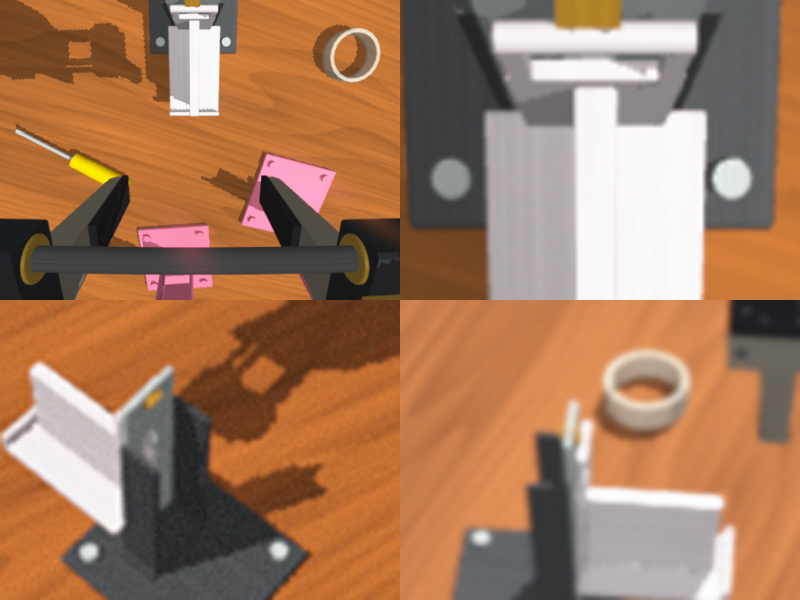

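The bracket is level and flush, and the brass nose overlaps the bar from above (enlarged wrist crop, at 588,20). The gripper is clear and the ring and screwdriver are undisturbed. Handing in.

```bash
python3 -m inch '{"turn":[[0,0,0],[0,0,0]],"delta_pos":[[0,0,0],[0,0,0]],"grip":[0,0]}' >/dev/null; python3 -c "from h import *; print(manip.sign_off())"
```

```text
the job is handed in; nothing more can be done
None
```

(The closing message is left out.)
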